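# Signal the bakery's roller shutter with its key

### The arm

A 7-joint arm with a two-finger parallel gripper is mounted at the origin on a cart in front of the work surface, level with it; the furniture and walls round the work are solid. World frame = base frame: x ahead of the robot, y to its left, z up, the work surface at z = 0. Lengths are in m, angles in rad, forces in N, time in s.
With the tool pointing down it reaches from about 0.425 to 0.825 m from the base axis. Payload 3.6 kg.
Tool frame: the origin (TCP) lies at the very end of the fingers, on their centre line; the grasp point (between the pads) lies 19 mm behind it; z points along the fingers, x is the direction in which the jaws open and shut, and the axes are right-handed (so a half turn about z gives the same grasp; the last joint's range is limited). The gripper opens to 85 mm and grips with 20 to 120 N. Pads are 22 mm wide; open, the fingers measure 114 mm over their backs; the gripper's body (76 mm by 85 mm) begins 54 mm behind the grasp point. The pads swing forward as they close: fully open they stand 13 mm farther back than shut.
Start: joints at [-1.345, 0.615, -0.013, 1.423, 0.008, 1.103, -0.04], TCP at [0.163, 0.629, 0.231] pointing down, gripper open.
Joint ranges: [-3.12, 3.12], [-0.3, 2.06], [-1.34, 1.32], [0.26, 2.42], [-1.36, 4.5], [0.01, 1.98], [-2.84, 2.84]. Speed limits (rad/s): [2.79, 2.79, 3.14, 3.14, 3.14, 3.14, 3.14].

### API

Orientations are given as a unit quaternion [x, y, z, w].
In Python, from rig import ctrl gives the robot as it stands. The module is installed in compiled form; this text tells all that it offers.
- The arm moves only by the tool carry_out, never from a script. Its argument "plan" is text: rows parted by semicolons, each of 4 numbers parted by spaces: the shift along the tool's x, y, z in units of 500 mm (1.0 is 500 mm), then the turn about the tool's z in units of 60 degrees (1.0 is 60 degrees). A call has 1 to 8 rows; each row is the pose to reach, as a shift and turn from the pose commanded when the call began, along the tool's axes at that moment; what a row does not reach only later rows make up. A row lasts 1/10 s, in which the tool goes at most 50 mm and 8.59 degrees, less where a joint would pass 70% of its speed; a pose out of reach is approached as far as the arm can. A call with a number of a shift or a turn outside -1 to 1 is refused whole. A call with a gripper value outside its range is refused whole. "jaw" is the closure, from -1 (fully open) to 1 (shut), set as the call begins (left out, the last holds). The fingers move at their own pace and stop on an object; "squeeze" is the grip in N (left out, the last holds). Time passes only in rows, so rows that repeat a pose let the fingers close. It gives the time, the measured TCP pose, the force and the opening at its end, in the units of the state.
- ctrl.get_obs(): the state, without advancing time (a new reading comes with each control period).
- ctrl.read_camera(name): name is "scene" or "top"; returns the picture (384x512x3 uint8, red, green, blue); there is no depth.
- ctrl.camera_model(name): a dict with "vfov" (degrees; the focal length in pixels is half the picture's height over the tangent of half this angle, whatever the lens; pixels are square), "cx", "cy" (the principal point, pixels), "dist_coeffs" ([k1, k2, p1, p2, k3] as OpenCV has them; the pictures are not rectified), "R" (3x3) and "t" (3): a world point X has camera coordinates R X + t. Camera axes: x right, y down, z forward; pixel columns grow to the right and rows downward; lengths in m; the calibration is good to about 2 mm. A picture is of the moment at which its call begins. camera_model takes no time and is no camera call.
- ctrl.hand_in(): hands the job in, once; it reports no verdict.
The state is a dict: "time": time; "joints": joint angles; "qvel": joint speeds; "joint_efforts": joint torques, N m; "ee_pos": TCP position; "eef_rot": TCP orientation; "force": force on the tool from outside, world axes, zero at the start; "wrist_torque": the same for the moment, N m; "width": finger opening in m.
Only numpy, scipy, OpenCV 4.12 (cv2) and the standard library are available. Lean on these libraries where they do the work, as an engineer would, in place of code of your own. Each camera call takes 0.05 s, during which the arm holds its last target.

### The job

Signal the shop's roller shutter: take the key with the flat rectangular bow out of its wooden block, push it fully into the key switch on top of the grey control box, turn it clockwise to its stop and back home. Then draw it straight out and stand it fully back in the block it came from; leave the key with the round knob alone.

Things in the scene. Friction and masses are not known exactly. Their poses are not given: they have to be found in the camera images.
- shutter_key: Key to use, upright in its block; origin at the blade's tip, z up, x along its width. Flat steel blade 18 (x) x 6 (y) mm, 30 mm long; steel collar 34 x 18 mm at z 30-35 mm rests on block or lock; black flat rectangular bow 40 mm wide (x), 12 mm thick (y), at z 35-77 mm: grip it across the 12 mm. Works either way round (half turn). Loose, 40-85 g.
- other_key: Bystander: a similar key with a round black knob for a bow (34 mm across, 42 mm tall) and a 12 mm square blade that does not fit the lock. Loose, upright in its own block, 77 mm tall; origin at the blade's tip.
- block_seat (a point): In the small wooden block of the rectangular-bowed key (60 x 50 x 40 mm, fixed): where the key's tip lies when fully in, 30 mm below the block's top, on the slot's axis; x along the slot. Slot 22 (x) x 9 mm, mouth bevelled 4 mm all round, about 10 degrees of yaw play. The two keys' blocks may change places.
- lock_seat (a point): On the lock barrel's upright axis, 30 mm below its bright metal top: where the key's tip lies when fully in; turns with the barrel, x along the keyway. Keyway 22 (x) x 9 mm, mouth bevelled 4 mm all round. Barrel 53 mm across, its top 65 mm above the worktop, in a steel ring on a grey control box 150 x 120 x 60 mm, fixed to the worktop.
- barrel (a joint): Turn of the lock barrel, rad: 0 home (pointer at first white mark), growing clockwise seen from above to a hard stop at 1.05 (60 degrees, second white mark). A light spring (0.015-0.05 N m) draws it home. The key has about 10 degrees of play in the keyway, so it must itself turn 60 to 70 degrees to reach the stop.

How it is judged:
On the way, in this order (a step that is already met when the one before it is completed fails the run):
1. the rectangular-bowed key is fully in the lock (tip within 10 mm of its seat in height and sideways) with the barrel at home (within 10 degrees) (horizontal distance between shutter_key and lock_seat below 0.01 m and z of shutter_key in the frame of lock_seat below 0.01 m and angle between shutter_key's own z axis and vertical below 0.2 rad and value of joint barrel below 0.17 rad), for 0.1 s.
2. the key in the lock has turned the barrel to its stop (within 10 degrees) (horizontal distance between shutter_key and lock_seat below 0.01 m and z of shutter_key in the frame of lock_seat below 0.012 m and angle between shutter_key's own z axis and vertical below 0.2 rad and value of joint barrel above 0.87 rad), for 0.1 s.
3. with the key still in, the barrel is back home (within 10 degrees) (horizontal distance between shutter_key and lock_seat below 0.01 m and z of shutter_key in the frame of lock_seat below 0.012 m and angle between shutter_key's own z axis and vertical below 0.2 rad and value of joint barrel below 0.17 rad), for 0.1 s.
4. the key is drawn out of the lock, barrel at home (z of shutter_key in the frame of lock_seat above 0.035 m and value of joint barrel below 0.17 rad), for 0.1 s.
At the end, for the whole second after the job is handed in: The rectangular-bowed key stands upright (within 11 degrees) and at rest, fully in its own block (tip within 10 mm of its seat), let go; the lock barrel is home within 10 degrees (horizontal distance between shutter_key and block_seat below 0.01 m and z of shutter_key in the frame of block_seat below 0.01 m and angle between shutter_key's own z axis and vertical below 0.2 rad and linear speed of shutter_key below 0.02 m/s and value of joint barrel below 0.17 rad); the robot touches nothing.
It fails at once if the key with the round knob is moved by more than 15 mm (distance of other_key from where it was at the start of the episode above 0.015 m).
It also fails if it takes over 72 s, if anything falls off the work surface, if the arm or the gripper's body presses on something with over 40 N, if the wrist force passes 120 N, or if a joint passes its speed limit or range.

## Working session

There is one attempt and no reset: what is moved stays moved. The work goes in short steps, Python scripts to look and compute and a tool call to move; the robot and the scene stay as the last step left them, time stands still between calls to the robot, and variables do not carry over. Pictures are saved under pics/ and viewed, and the job is handed in when it is done.

Besides the shell and the picture viewer there is one more tool, called after ">>>" as name(argument=value, ...) on one line, values as JSON. carry_out: Moves the arm, as the interface text tells. Its arguments: {"type":"object","properties":{"plan":{"type":"string"},"jaw":{"type":"number"},"squeeze":{"type":"number"}},"required":["plan"]}

```bash
mkdir -p pics
cat > h.py <<'E'
from rig import ctrl
import numpy as np, cv2
def K(n):
    m=ctrl.camera_model(n); f=192/np.tan(np.radians(m['vfov'])/2)
    return m,np.array([[f,0,m['cx']],[0,f,m['cy']],[0,0,1.]]),np.array(m['dist_coeffs'],float),np.array(m['R']),np.array(m['t'])
def ray(n,uv):
    m,k,d,R,t=K(n)
    p=cv2.undistortPoints(np.array(uv,float).reshape(-1,1,2),k,d).reshape(-1,2)
    D=np.c_[p,np.ones(len(p))]@R
    return -R.T@t,D
def onz(n,uv,z):
    c,D=ray(n,uv); return c+D*((z-c[2])/D[:,2])[:,None]
def proj(n,X):
    m,k,d,R,t=K(n)
    return cv2.projectPoints(np.array(X,float).reshape(-1,1,3),cv2.Rodrigues(R)[0],t,k,d)[0].reshape(-1,2)
def snap(n,f):
    im=ctrl.read_camera(n); cv2.imwrite('pics/'+f+'.png',im[:,:,::-1]); np.save('pics/'+f+'.npy',im); return im
E
python3 - <<'E'
from h import *
o=ctrl.get_obs(); print(o)
for n in('scene','top'):
    snap(n,n+'0'); m=K(n); print(m[0]['vfov'],m[2], -m[3].T@m[4], m[3][2])
E
```

```text
{'time': 0.0, 'joints': array([-1.34448981,  0.61592806, -0.01259301,  1.42493223,  0.00809927,
        1.10337967, -0.04041304]), 'qvel': array([ 0.00089045, -0.00038548, -0.00072921, -0.00084135, -0.00112755,
       -0.00031601,  0.00088301]), 'joint_efforts': array([-3.85238163e-04, -4.69204187e+01,  2.59038750e-01, -1.71030056e+01,
        9.94708040e-03,  9.64268547e-03,  9.45645866e-06]), 'ee_pos': array([0.16238933, 0.62858901, 0.23012142]), 'eef_rot': array([ 0.7905969 ,  0.61233557, -0.00101083,  0.00081509]), 'force': array([0.29169761, 0.56400195, 0.45451157]), 'wrist_torque': array([-0.0221955 , -0.02907683, -0.00605308]), 'width': 0.08561925002362684}
54.271786884729885 [0.0433448 0.        0.        0.        0.       ] [ 0.09503221 -0.62042393  0.40462388] [ 0.51102807  0.74927016 -0.42124166]
53.17810840294667 [0.00401812 0.         0.         0.         0.        ] [0.40118247 0.0037542  0.95243452] [ 0.13331434  0.00971174 -0.99102622]
```

View pics/scene0.png

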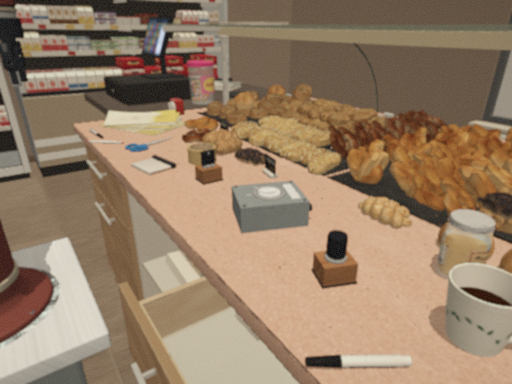

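View pics/top0.png

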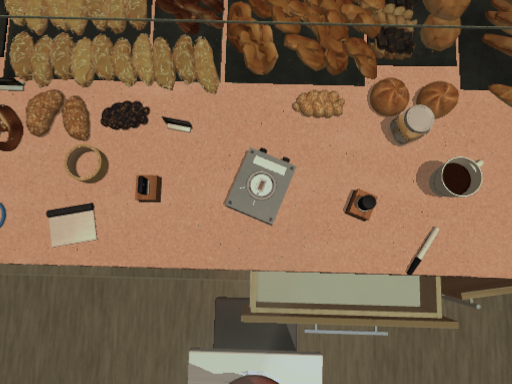

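The scene view shows the grey box near (270,205), the round knob key at (336,255) and the rectangular key at (208,165). In the top view the rectangular key is at about (148,187), the lock at (261,185) and the round knob at (363,204). I'll zoom in next.

Run:
```python
import cv2,numpy as np
a=cv2.imread('pics/top0.png');b=cv2.imread('pics/scene0.png')
r=lambda im,x,y,w,h,s:cv2.resize(im[y:y+h,x:x+w],None,fx=s,fy=s,interpolation=cv2.INTER_CUBIC)
A=r(a,128,168,40,40,10);B=r(a,221,145,80,80,5);C=r(b,188,140,40,50,8);
cv2.imwrite('pics/z1.png',np.hstack([A,B]));cv2.imwrite('pics/z2.png',C)
```

```text
(no output)
```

View pics/z1.png

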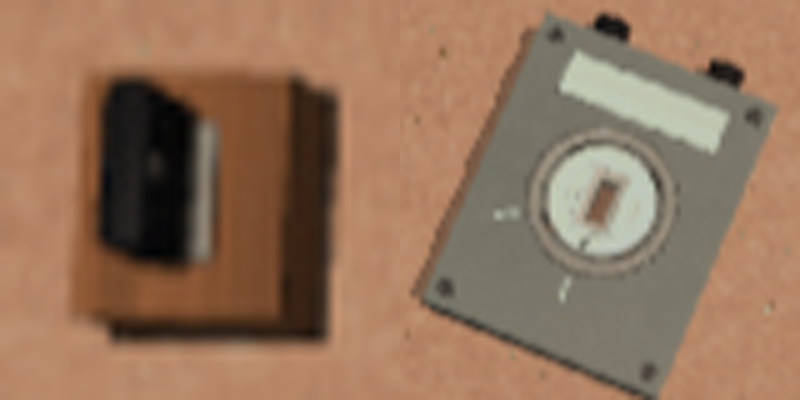

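View pics/z2.png

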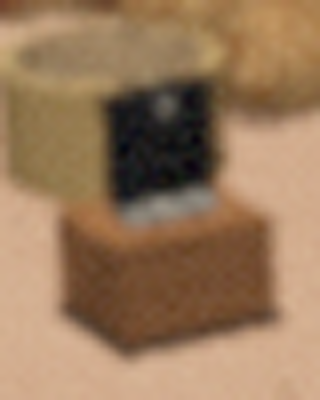

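Run:
```python
from h import *
a=np.load('pics/top0.npy'); hsv=cv2.cvtColor(a,cv2.COLOR_RGB2HSV)
def crop(mask,x,y,w,h):
    m=np.zeros_like(mask);m[y:y+h,x:x+w]=mask[y:y+h,x:x+w];return m
def show(name,box,zs):
    p=cv2.boxPoints(box)
    for z in zs:
        P=onz('top',p,z);e=np.roll(P,-1,0)-P
        print(name,z,'c',onz('top',[box[0]],z)[0],'sides',np.linalg.norm(e,axis=1).round(4),'yaw',np.degrees(np.arctan2(e[:2,1],e[:2,0])).round(1))
# black bow
m=crop((a.max(2)<45).astype(np.uint8),136,172,14,26); 
ys,xs=np.nonzero(m);print(len(xs),xs.min(),xs.max(),ys.min(),ys.max())
show('bow',cv2.minAreaRect(np.c_[xs,ys].astype(np.float32)),[.087,.066])
# block-top corners by eye (zoom)
q=np.array([[95,72],[292,75],[280,318],[72,316]])/10+[128,168]-.5*.9
P=onz('top',q,.04);print('blocktop',P,P.mean(0));e=np.roll(P,-1,0)-P;print(np.linalg.norm(e,axis=1),np.degrees(np.arctan2(e[:,1],e[:,0])))
# bow top corners by eye: left edge ends, right edge
q=np.array([[106,82],[105,240]])/10+[128,168]-.45
print('bow left top edge',onz('top',q,.087))
# barrel
m=crop(((a.min(2)>165)).astype(np.uint8),245,170,33,33)
cs,_=cv2.findContours(m,0,1);c=max(cs,key=cv2.contourArea);(u,r)=cv2.minEnclosingCircle(c);el=cv2.fitEllipse(c);print(u,r,el)
print('barrel',onz('top',[el[0]],.065), 'diam',el[1])
c=onz('top',[el[0]],.065)
# keyway
reg=a[172:200,248:276].astype(int)
k=crop(((a[:,:,1]<150)).astype(np.uint8),254,176,14,15)
n,l,st,ce=cv2.connectedComponentsWithStats(k);print(st,ce)
i=1+np.argmax(st[1:,4]);ys,xs=np.nonzero(l==i);show('keyway',cv2.minAreaRect(np.c_[xs,ys].astype(np.float32)),[.065])
W=onz('top',np.c_[xs,ys],.065)[:,:2];v=np.linalg.svd(W-W.mean(0))[2][0];print('kw',W.mean(0),np.degrees(np.arctan2(v[1],v[0])))
# box top grey corners by eye
q=np.array([[545,12],[775,105],[655,398],[418,295]])-[400,0]
q=q/5+[221,145]-.4
P=onz('top',q,.06);print(P,P.mean(0));e=np.roll(P,-1,0)-P;print(np.linalg.norm(e,axis=1),np.degrees(np.arctan2(e[:,1],e[:,0])))
# marks/pointer
q=np.array([[565,290],[507,213],[585,243],[603,200]])-[400,0];P=onz('top',q/5+[221,145]-.4,.063);d=P[:,:2]-c[0,:2];print('m1,m2,ptr,kw angles',np.degrees(np.arctan2(d[:,1],d[:,0])))
```

```text
141 138 146 176 193
bow 0.087 c [0.53036365 0.26966311 0.087     ] sides [0.0184 0.0394 0.0183 0.0394] yaw [ -88.5 -176.3]
bow 0.066 c [0.53349827 0.27611546 0.066     ] sides [0.0188 0.0403 0.0187 0.0403] yaw [ -88.5 -176.3]
blocktop [[0.56089643 0.29768282 0.04      ]
 [0.56143402 0.24994606 0.04      ]
 [0.50226275 0.24917574 0.04      ]
 [0.50139945 0.29912967 0.04      ]] [0.53149816 0.27398357 0.04      ]
[0.04773978 0.05917629 0.04996138 0.05951457] [ -89.35478882 -179.25413823   90.99007808   -1.39304498]
bow left top edge [[0.55041088 0.27985765 0.087     ]
 [0.51386942 0.27759258 0.087     ]]
(261.0, 184.81817626953125) 10.494098663330078 ((260.98870849609375, 184.70187377929688), (17.871402740478516, 19.751096725463867), 110.03035736083984)
barrel [[ 0.54063727 -0.00247703  0.065     ]] diam (17.871402740478516, 19.751096725463867)
[[     0      0    512    384 196559]
 [   254    176      1      1      1]
 [   258    180      7     11     48]] [[255.49865435 191.50165599]
 [254.         176.        ]
 [261.04166667 185.04166667]]
keyway 0.065 c [ 0.53982303 -0.0028754   0.065     ] sides [0.024  0.0111 0.0239 0.0111] yaw [ -16.7 -107.2]
kw [ 0.53984236 -0.0026229 ] 161.77646907032343
[[ 0.63170802  0.02696426  0.06      ]
 [ 0.58938789 -0.08329388  0.06      ]
 [ 0.44931964 -0.02949058  0.06      ]
 [ 0.49438412  0.0823961   0.06      ]] [ 0.54119992 -0.00085603  0.06      ]
[0.11810102 0.15004636 0.12062105 0.14808964] [-110.99818299  158.98711863   68.06195791  -21.98184318]
m1,m2,ptr,kw angles [159.15231503  98.72204797 159.70764303 -41.48355315]
```

```bash
cat >> h.py <<'E'
from scipy.spatial.transform import Rotation as Ro
def go(x,y,z,yaw):
    """units of shift/turn from now to world TCP x,y,z with tool-x yaw (deg)"""
    o=ctrl.get_obs();M=Ro.from_quat(o['eef_rot']).as_matrix()
    s=M.T@(np.array([x,y,z])-o['ee_pos'])/.5
    cy=np.degrees(np.arctan2(M[1,0],M[0,0])); dt=-((yaw-cy+180)%360-180)
    print('t',o['time'],'pos',o['ee_pos'].round(4),'yaw',cy.round(2),'tilt',np.degrees(np.arccos(-M[2,2])).round(2),'F',o['force'].round(1),'w',o['width'].round(4),'\n shift',s.round(4),'turn',round(dt/60,4),'j',o['joints'].round(2))
E
python3 - <<'E'
from h import *
b=cv2.imread('pics/scene0.png')
c=np.array([.532,.2735])
def bx(c,yaw,w,h,z):
    y=np.radians(yaw);u=np.array([np.cos(y),np.sin(y)]);v=np.array([-u[1],u[0]])
    return [np.r_[c+s*u*w/2+t*v*h/2,z] for s,t in((1,1),(1,-1),(-1,-1),(-1,1))]
im=cv2.resize(b,None,fx=8,fy=8,interpolation=cv2.INTER_CUBIC)
def dr(P,col,n='scene',I=im,s=8):
    cv2.polylines(I,[((proj(n,P)+.5)*s).astype(int)],True,col,1)
dr(bx(c,0.5,.06,.05,.04),(0,255,0));dr(bx(c,3,.04,.012,.087),(0,0,255));dr(bx(c,3,.034,.018,.045),(255,0,0))
L=np.array([.5405,-.0025]);th=np.linspace(0,6.28,40)
dr([np.r_[L+.0265*np.array([np.cos(t),np.sin(t)]),.065] for t in th],(0,0,255));dr(bx(L,-20.7,.022,.009,.065),(255,0,0));dr(bx(L,-21,.15,.12,.06),(0,255,0))
A=im[140*8:190*8,185*8:235*8];B=im[175*8:225*8,230*8:310*8][:400,200:600]
cv2.imwrite('pics/ov1.png',np.hstack([A,B]))
t=cv2.resize(cv2.imread('pics/top0.png'),None,fx=8,fy=8,interpolation=cv2.INTER_CUBIC)
for P,cc in((bx(c,0.5,.06,.05,.04),(0,255,0)),(bx(c,3,.04,.012,.087),(0,0,255)),(bx(c,3,.034,.018,.045),(255,0,0)),(bx(L,-20.7,.022,.009,.065),(255,0,0))): dr(P,cc,'top',t)
cv2.imwrite('pics/ov2.png',np.hstack([t[165*8:215*8,125*8:170*8],t[165*8:215*8,240*8:285*8]]))
E
```

```text
(no output)
```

View pics/ov1.png

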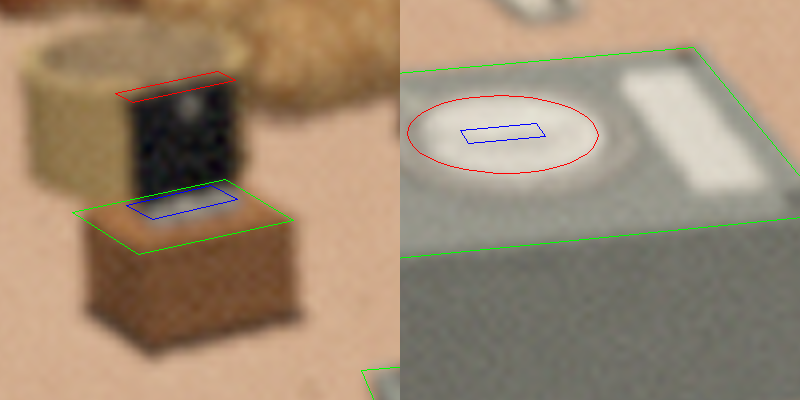

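View pics/ov2.png

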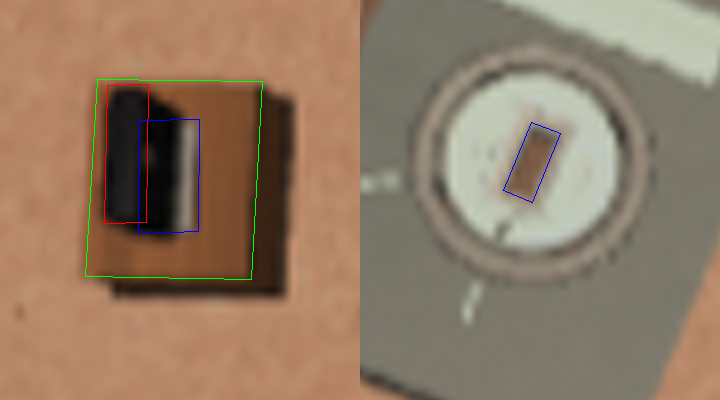

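The top overlay fits the block and keyway to about 1 mm. The scene overlay is about 1.5 px off at the block, which is roughly the calibration error. That's good enough to move above the key.

```bash
python3 -c "
from h import *
go(.5315,.2725,.17,92)"
```

```text
Traceback (most recent call last):
  File "h.py", line 24, in go
    print('t',o['time'],'pos',o['ee_pos'].round(4),'yaw',cy.round(2),'tilt',np.degrees(np.arccos(-M[2,2])).round(2),'F',o['force'].round(1),'w',o['width'].round(4),'\n shift',s.round(4),'turn',round(dt/60,4),'j',o['joints'].round(2))
                                                                                                                                                ^^^^^^^^^^^^^^^^
AttributeError: 'float' object has no attribute 'round'
```

```bash
sed -i "s/o\['width'\].round(4)/round(o['width'],4)/" h.py; python3 -c "
from h import *
go(.5315,.2725,.17,92)"
```

```text
t 0.1 pos [0.1624 0.6287 0.2302] yaw 75.52 tilt 0.13 F [ 0.5  0.3 -1.4] w 0.0856 
 shift [-0.5049  0.8929  0.1217] turn -0.2747 j [-1.34  0.62 -0.01  1.42  0.01  1.1  -0.04]
```

>>> carry_out(plan="-0.03 0.05 0.0 -0.05;-0.08 0.14 0.02 -0.1;-0.13 0.23 0.03 -0.15;-0.18 0.32 0.04 -0.2;-0.23 0.41 0.05 -0.25;-0.28 0.5 0.07 -0.27;-0.32 0.57 0.08 -0.27;-0.35 0.62 0.08 -0.27", jaw=-1)

```text
time: 0.9
ee_pos: [0.422, 0.3772, 0.1899]
eef_rot: [0.699, 0.716, -0.002, 0.001]
force: [1.3, -1.2, -0.0]
width: 0.0855
```

```bash
python3 -c "
from h import *
go(.5315,.2725,.17,92)"
```

```text
t 0.9 pos [0.422  0.3772 0.1899] yaw 91.38 tilt 0.26 F [ 1.3 -1.2 -0. ] w 0.0855 
 shift [-0.2144  0.2139  0.0406] turn -0.0104 j [-0.72  0.53 -0.08  1.72  0.05  0.89  0.78]
```

>>> carry_out(plan="-0.06 0.06 0.01 0;-0.12 0.12 0.02 0;-0.17 0.17 0.03 0;-0.2 0.2 0.04 0;-0.21 0.21 0.04 0;-0.21 0.21 0.04 0;-0.21 0.21 0.04 0")

```text
time: 1.6
ee_pos: [0.5257, 0.2824, 0.1714]
eef_rot: [0.696, 0.719, 0.0, -0.001]
force: [0.3, 0.3, 0.4]
width: 0.085
```

```bash
python3 -c "
from h import *
go(.5315,.2725,.05,92);snap('top','top1');snap('scene','scene1')
for n in('top','scene'):print(n,proj(n,[ctrl.get_obs()['ee_pos'],[.5315,.2725,.087]]))
a=cv2.resize(cv2.imread('pics/top1.png')[130:250,80:220],None,fx=4,fy=4,interpolation=2)
b=cv2.resize(cv2.imread('pics/scene1.png')[60:200,165:245],None,fx=3.43,fy=3.43,interpolation=2)
cv2.imwrite('pics/z3.png',np.hstack([a[:480],b[:480]]))"
```

```text
t 1.6 pos [0.5257 0.2824 0.1714] yaw 91.86 tilt 0.1 F [0.3 0.3 0.4] w 0.085 
 shift [-0.0206  0.0112  0.2428] turn -0.0023 j [-0.48  0.59 -0.08  1.66  0.05  0.89  1.02]
top [[123.38607024 180.25742661]
 [140.79595387 183.97641587]]
scene [[200.86663189 119.14522589]
 [206.46659242 150.46832697]]
```

View pics/z3.png

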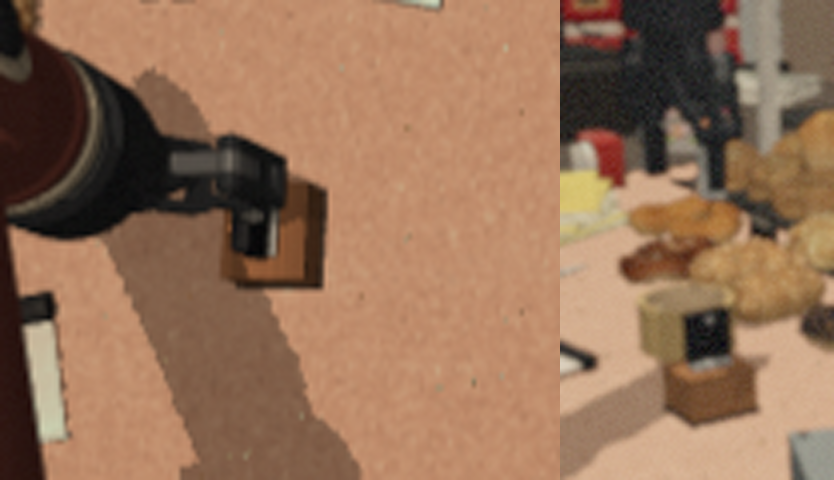

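The fingers straddle the key in y and are still about 10 mm short. I'll correct sideways and start down.

>>> carry_out(plan="-0.01 0.006 0.03 0;-0.02 0.011 0.06 0;-0.02 0.011 0.09 0;-0.02 0.011 0.12 0;-0.02 0.011 0.12 0;-0.02 0.011 0.12 0")

```text
time: 2.3
ee_pos: [0.5323, 0.2719, 0.1117]
eef_rot: [0.696, 0.718, 0.0, -0.0]
force: [-0.1, 0.3, 0.5]
width: 0.0857
```

```bash
python3 -c "
from h import *
go(.5315,.2725,.05,92);snap('top','top2');snap('scene','scene2')
a=cv2.resize(cv2.imread('pics/top2.png')[150:220,90:170],None,fx=6,fy=6,interpolation=2)
b=cv2.resize(cv2.imread('pics/scene2.png')[120:190,185:235],None,fx=6,fy=6,interpolation=2)
cv2.imwrite('pics/z4.png',np.hstack([a,b]))"
```

```text
t 2.3 pos [0.5323 0.2719 0.1117] yaw 91.83 tilt 0.03 F [-0.1  0.3  0.5] w 0.0857 
 shift [ 0.0011 -0.0015  0.1233] turn -0.0029 j [-0.46  0.67 -0.07  1.71  0.06  0.76  1.04]
```

View pics/z4.png

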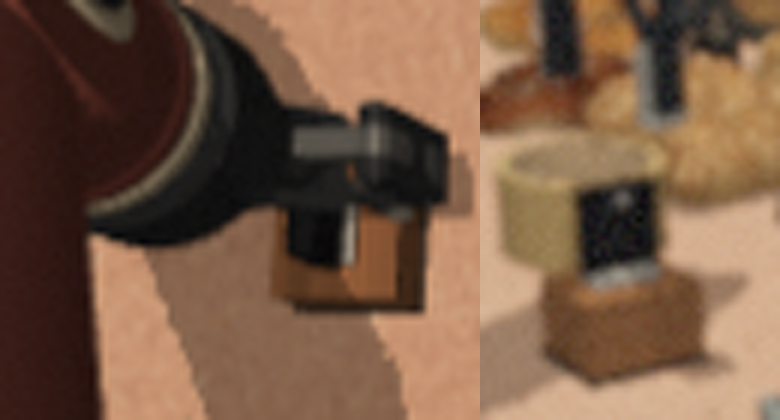

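>>> carry_out(plan="0 -0.001 0.03 0;0 -0.001 0.06 0;0 -0.001 0.09 0;0 -0.001 0.11 0;0 -0.001 0.12 0;0 -0.001 0.12 0;0 -0.001 0.12 0")

```text
time: 3.1
ee_pos: [0.5328, 0.271, 0.052]
eef_rot: [0.696, 0.718, 0.001, 0.0]
force: [0.0, -0.8, 1.0]
width: 0.0856
```

```bash
python3 -c "
from h import *
go(.5315,.2725,.05,92);snap('scene','scene3')
b=cv2.resize(cv2.imread('pics/scene3.png')[120:190,175:245],None,fx=8,fy=8,interpolation=2)
cv2.imwrite('pics/z5.png',b)"
```

```text
t 3.1 pos [0.5328 0.271  0.052 ] yaw 91.72 tilt 0.07 F [ 0.  -0.8  1. ] w 0.0856 
 shift [ 0.003  -0.0025  0.0039] turn -0.0047 j [-0.47  0.75 -0.06  1.75  0.07  0.64  1.03]
```

View pics/z5.png

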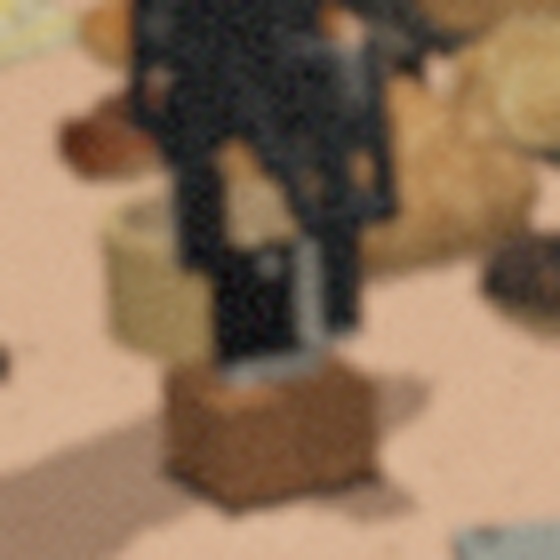

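The fingers straddle the bow, so I'll close.

>>> carry_out(plan="0 0 0 0;0 0 0 0;0 0 0 0;0 0 0 0;0 0 0 0;0 0 0 0;0 0 0 0;0 0 0 0", jaw=1, squeeze=40)

```text
time: 3.95
ee_pos: [0.5322, 0.2731, 0.0516]
eef_rot: [0.696, 0.718, 0.001, -0.001]
force: [-0.4, 5.3, -0.3]
width: 0.0117
```

```bash
python3 -c "
from h import *
go(.5315,.2725,.05,92);print(ctrl.get_obs()['wrist_torque']);snap('scene','scene4');snap('top','top4')
b=cv2.resize(cv2.imread('pics/scene4.png')[120:190,175:245],None,fx=8,fy=8,interpolation=2)
cv2.imwrite('pics/z6.png',b)"
```

```text
t 3.95 pos [0.5322 0.2731 0.0516] yaw 91.79 tilt 0.2 F [-0.4  5.3 -0.3] w 0.0117 
 shift [-0.0011 -0.0015  0.0032] turn -0.0035 j [-0.47  0.75 -0.07  1.75  0.07  0.64  1.03]
[ 1.26852441  0.12595249 -0.00361089]
```

View pics/z6.png

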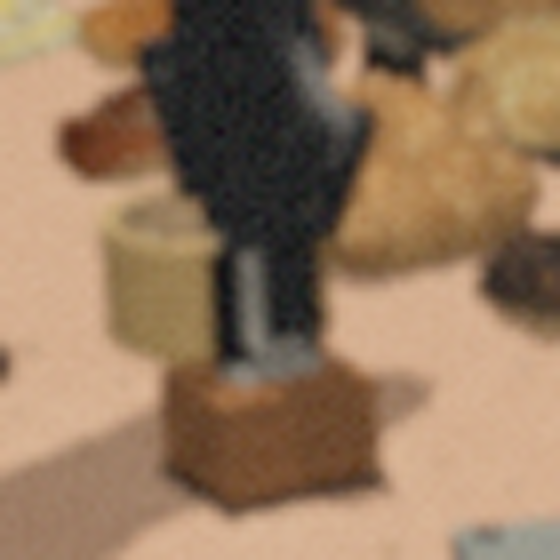

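>>> carry_out(plan="0.005 0 0 0;0.005 0 0 0;0.005 0 0 0")

```text
time: 4.35
ee_pos: [0.5322, 0.2732, 0.0513]
eef_rot: [0.696, 0.718, -0.0, -0.0]
force: [-0.6, 2.5, 0.0]
width: 0.0115
```

```bash
python3 -c "
from h import *
go(.5315,.2725,.05,92);print(ctrl.get_obs()['wrist_torque'])"
```

```text
t 4.35 pos [0.5322 0.2732 0.0513] yaw 91.71 tilt 0.0 F [-0.6  2.5  0. ] w 0.0115 
 shift [-0.0014 -0.0015  0.0027] turn -0.0048 j [-0.47  0.75 -0.06  1.75  0.07  0.64  1.02]
[ 0.70561237  0.12560207 -0.00456728]
```

>>> carry_out(plan="0.005 0 0 0;0.005 0 0 0;0.005 0 0 0")

```text
time: 4.65
ee_pos: [0.5321, 0.2743, 0.0509]
eef_rot: [0.697, 0.717, -0.001, 0.0]
force: [-0.6, -0.3, -0.7]
width: 0.0114
```

```bash
python3 -c "
from h import *
go(.5315,.2725,.05,92);print(ctrl.get_obs()['wrist_torque'])"
```

```text
t 4.65 pos [0.5321 0.2743 0.0509] yaw 91.67 tilt 0.13 F [-0.6 -0.3 -0.7] w 0.0114 
 shift [-0.0035 -0.0014  0.0019] turn -0.0055 j [-0.48  0.76 -0.06  1.75  0.07  0.64  1.02]
[ 0.06623292 -0.00296224  0.01371124]
```

The force is relieved. The release pose is x=.5321, y=.2743, z=.0509, yaw 91.7. Now I'll lift.

>>> carry_out(plan="0 0 -0.02 0;0 0 -0.05 0;0 0 -0.08 0;0 0 -0.12 0;0 0 -0.16 0;0 0 -0.2 0;0 0 -0.2 0;0 0 -0.2 0")

```text
time: 5.45
ee_pos: [0.5322, 0.2753, 0.1515]
eef_rot: [0.697, 0.718, 0.0, 0.0]
force: [-0.6, 0.6, -2.3]
width: 0.0117
```

```bash
python3 -c "
from h import *
go(.5405,-.0025,.16,91.7-21);print(ctrl.get_obs()['wrist_torque']);snap('scene','scene5');snap('top','top5')
b=cv2.resize(cv2.imread('pics/scene5.png')[90:190,175:275],None,fx=5,fy=5,interpolation=2)
cv2.imwrite('pics/z7.png',b)"
```

```text
t 5.45 pos [0.5322 0.2753 0.1515] yaw 91.7 tilt 0.02 F [-0.6  0.6 -2.3] w 0.0117 
 shift [-5.558e-01  2.000e-04 -1.680e-02] turn 0.35 j [-0.47  0.62 -0.07  1.67  0.06  0.85  1.03]
[-0.11311255  0.01914775  0.01012487]
```

View pics/z7.png

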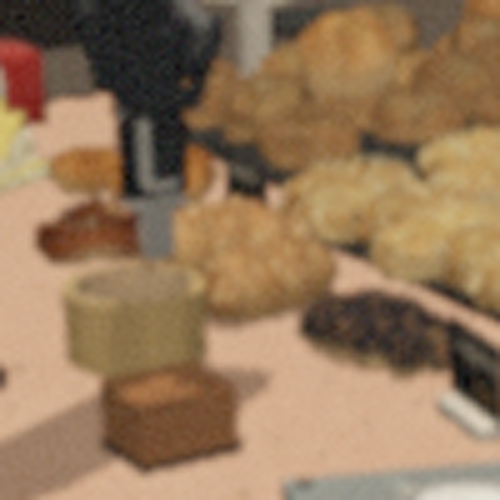

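>>> carry_out(plan="-0.05 0 -0.01 0.05;-0.12 0 -0.02 0.1;-0.2 0 -0.02 0.15;-0.29 0 -0.02 0.2;-0.37 0.001 -0.02 0.25;-0.45 0.001 -0.02 0.3;-0.51 0.001 -0.02 0.35;-0.54 0.001 -0.02 0.37")

```text
time: 6.35
ee_pos: [0.5399, 0.0017, 0.1602]
eef_rot: [0.823, 0.568, -0.002, 0.0]
force: [-0.2, -0.5, -0.8]
width: 0.0119
```

>>> carry_out(plan="0 0 0 0;0 0 0 0;0 0 0 0")

```text
time: 6.65
ee_pos: [0.5407, 0.0088, 0.161]
eef_rot: [0.82, 0.572, 0.0, -0.001]
force: [0.3, 0.5, -0.5]
width: 0.0116
```

```bash
python3 -c "
from h import *
go(.541,-.0015,.115,69.3);snap('scene','scene6');snap('top','top6')
a=cv2.resize(cv2.imread('pics/top6.png')[140:230,210:310],None,fx=4,fy=4,interpolation=2)
b=cv2.resize(cv2.imread('pics/scene6.png')[130:220,230:310],None,fx=4,fy=4,interpolation=2)
cv2.imwrite('pics/z8.png',np.hstack([a,b]))"
```

```text
t 6.65 pos [0.5407 0.0088 0.161 ] yaw 69.78 tilt 0.11 F [ 0.3  0.5 -0.5] w 0.0116 
 shift [-0.0193  0.0078  0.092 ] turn 0.008 j [-0.07  0.53  0.02  1.83 -0.02  0.78  1.18]
```

View pics/z8.png

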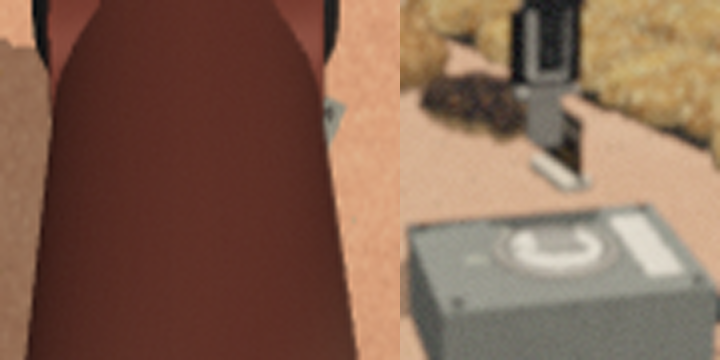

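>>> carry_out(plan="-0.01 0.004 0.03 0.008;-0.019 0.008 0.06 0.008;-0.019 0.008 0.08 0.008;-0.019 0.008 0.08 0.008;-0.019 0.008 0.08 0.008;-0.019 0.008 0.08 0.008")

```text
time: 7.35
ee_pos: [0.5418, -0.0039, 0.122]
eef_rot: [0.824, 0.567, 0.001, 0.0]
force: [0.2, 0.5, -1.2]
width: 0.0112
```

```bash
python3 -c "
from h import *
go(.541,-.0015,.075,69.3);snap('scene','scene7')
im=cv2.resize(cv2.imread('pics/scene7.png'),None,fx=10,fy=10,interpolation=2)
e=ctrl.get_obs()['ee_pos']
def bx(c,yaw,w,h,z):
    y=np.radians(yaw);u=np.array([np.cos(y),np.sin(y)]);v=np.array([-u[1],u[0]])
    return [np.r_[c+s*u*w/2+t*v*h/2,z] for s,t in((1,1),(1,-1),(-1,-1),(-1,1))]
def dr(P,col): cv2.polylines(im,[((proj('scene',P)+.5)*10).astype(int)],True,col,1)
dr(bx(e[:2],-20.7,.018,.006,e[2]-.04),(0,0,255));dr(bx(e[:2],-20.7,.034,.018,e[2]-.01),(255,0,0))
L=np.array([.541,-.0015]);th=np.linspace(0,6.28,40)
dr([np.r_[L+.0265*np.array([np.cos(t),np.sin(t)]),.065] for t in th],(0,0,255));dr(bx(L,-21,.15,.12,.06),(0,255,0))
cv2.imwrite('pics/z9.png',im[1500:2060,2320:3100])"
```

```text
t 7.35 pos [ 0.5418 -0.0039  0.122 ] yaw 69.09 tilt 0.08 F [ 0.2  0.5 -1.2] w 0.0112 
 shift [ 0.0038 -0.0033  0.094 ] turn -0.0035 j [-0.05  0.58  0.02  1.87 -0.02  0.69  1.19]
```

View pics/z9.png

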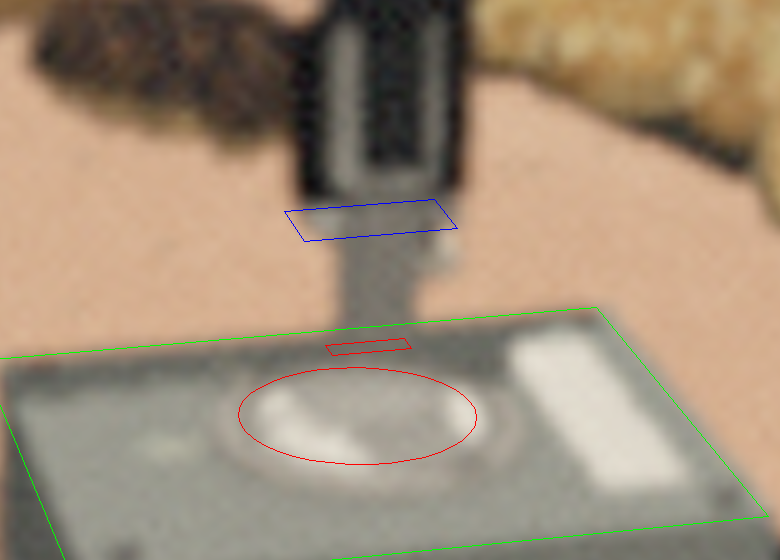

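The blade column is centred at about (375,300) in the crop and the ring at about (370,428). That puts them within 1 mm in this view, so I'll trim and go down partway.

>>> carry_out(plan="0.003 -0.003 0 0;0.003 -0.003 0.01 0;0.003 -0.003 0.02 0;0.003 -0.003 0.03 0;0.003 -0.003 0.04 0;0.003 -0.003 0.05 0;0.003 -0.003 0.055 0;0.003 -0.003 0.055 0")

```text
time: 8.2
ee_pos: [0.54, -0.0026, 0.0933]
eef_rot: [0.824, 0.567, -0.0, -0.0]
force: [0.3, 0.3, -1.4]
width: 0.0113
```

```bash
python3 -c "
from h import *
go(.541,-.0015,.075,69.3);print(ctrl.get_obs()['wrist_torque']);snap('scene','scene8')
im=cv2.resize(cv2.imread('pics/scene8.png'),None,fx=8,fy=8,interpolation=2)
cv2.imwrite('pics/z10.png',im[1200:1680,1840:2480])"
```

```text
t 8.2 pos [ 0.54   -0.0026  0.0933] yaw 69.04 tilt 0.06 F [ 0.3  0.3 -1.4] w 0.0113 
 shift [0.0027 0.0011 0.0365] turn -0.0044 j [-0.05  0.63  0.02  1.89 -0.02  0.62  1.19]
[-0.00678499  0.02575536 -0.05151029]
```

View pics/z10.png

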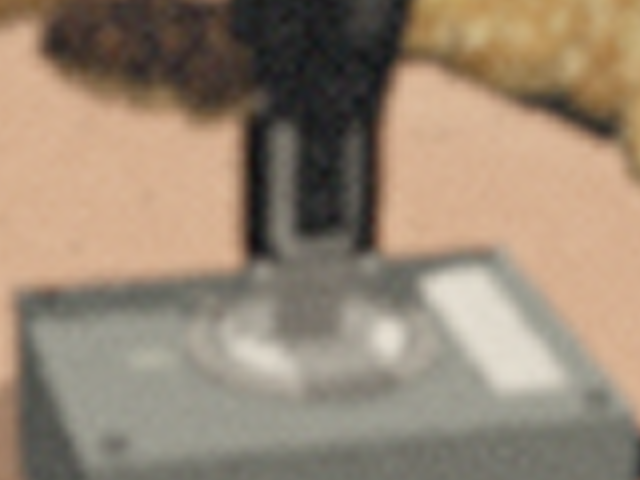

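The force is near zero with the tip about 12 mm below the lock top, so it's in the keyway. I'll continue down.

>>> carry_out(plan="0 0 0.01 0;0 0 0.02 0;0 0 0.03 0;0 0 0.037 0;0 0 0.037 0;0 0 0.037 0")

```text
time: 8.85
ee_pos: [0.5402, -0.0024, 0.0756]
eef_rot: [0.824, 0.567, -0.0, -0.0]
force: [-1.1, 0.8, 4.1]
width: 0.0115
```

```bash
python3 -c "
from h import *
go(.541,-.0015,.075,69.3);print(ctrl.get_obs()['wrist_torque']);snap('scene','scene9')
im=cv2.resize(cv2.imread('pics/scene9.png'),None,fx=8,fy=8,interpolation=2)
cv2.imwrite('pics/z11.png',im[1200:1680,1840:2480])"
```

```text
t 8.85 pos [ 0.5402 -0.0024  0.0756] yaw 69.04 tilt 0.02 F [-1.1  0.8  4.1] w 0.0115 
 shift [0.0022 0.0008 0.0012] turn -0.0043 j [-0.05  0.65  0.02  1.9  -0.02  0.58  1.19]
[ 0.02945275  0.33260648 -0.00943649]
```

View pics/z11.png

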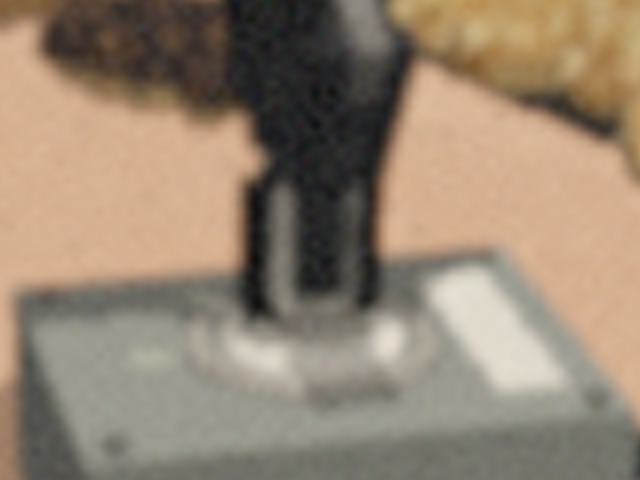

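The key is seated: z is .0756 against .0759 predicted, with a 4 N contact. Now I'll turn it.

>>> carry_out(plan="0 0 0 0.08;0 0 0 0.16;0 0 0 0.24;0 0 0 0.32;0 0 0 0.4;0 0 0 0.48;0 0 0 0.56;0 0 0 0.6")

```text
time: 9.7
ee_pos: [0.5418, -0.0014, 0.0757]
eef_rot: [0.959, 0.284, 0.002, 0.0]
force: [1.9, 2.5, 2.1]
width: 0.0115
```

```bash
python3 -c "
from h import *
go(.5405,-.002,.075,69.3);print(ctrl.get_obs()['wrist_torque'])"
```

```text
t 9.7 pos [ 0.5418 -0.0014  0.0757] yaw 32.99 tilt 0.19 F [1.9 2.5 2.1] w 0.0115 
 shift [-0.0029 -0.0005  0.0013] turn -0.6052 j [-0.16  0.66  0.2   1.91 -0.22  0.59  0.75]
[ 0.47857127 -0.2951329   0.07208383]
```

>>> carry_out(plan="0 0 0 0.08;0 0 0 0.16;0 0 0 0.24;0 0 0 0.32;0 0 0 0.4;0 0 0 0.44;0 0 0 0.44")

```text
time: 10.4
ee_pos: [0.5424, -0.0012, 0.0757]
eef_rot: [0.998, 0.059, 0.002, -0.0]
force: [4.6, 4.1, 1.4]
width: 0.0114
```

```bash
python3 -c "
from h import *
go(.5405,-.002,.075,69.3);print(ctrl.get_obs()['wrist_torque'],ctrl.get_obs()['joint_efforts'].round(2));snap('scene','scene10')
im=cv2.resize(cv2.imread('pics/scene10.png'),None,fx=8,fy=8,interpolation=2)
cv2.imwrite('pics/z12.png',im[1200:1680,1840:2480])"
```

```text
t 10.4 pos [ 0.5424 -0.0012  0.0757] yaw 6.74 tilt 0.25 F [4.6 4.1 1.4] w 0.0114 
 shift [-0.004   0.0012  0.0014] turn -1.0427 j [-0.25  0.68  0.33  1.91 -0.36  0.61  0.43]
[ 0.90522009 -0.9330679   0.07825892] [  2.03 -40.     5.98  -7.43   0.83   0.86  -0.15]
```

View pics/z12.png

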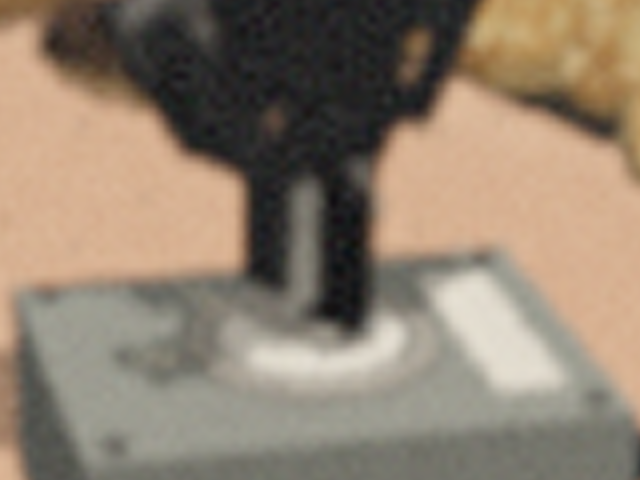

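>>> carry_out(plan="0.003 -0.003 0 0.03;0.004 -0.004 0 0.06;0.004 -0.004 0 0.09;0.004 -0.004 0 0.1;0.004 -0.004 0 0.1")

```text
time: 10.95
ee_pos: [0.5427, -0.0009, 0.0756]
eef_rot: [1.0, 0.005, 0.001, 0.0]
force: [2.5, 0.1, 4.7]
width: 0.0113
```

```bash
python3 -c "
from h import *
go(.5405,-.002,.075,69.3);print(ctrl.get_obs()['wrist_torque'],ctrl.get_obs()['joint_efforts'].round(2));snap('scene','scene11')
im=cv2.resize(cv2.imread('pics/scene11.png'),None,fx=8,fy=8,interpolation=2)
cv2.imwrite('pics/z13.png',im[1200:1680,1840:2480])"
```

```text
t 10.95 pos [ 0.5427 -0.0009  0.0756] yaw 0.6 tilt 0.1 F [2.5 0.1 4.7] w 0.0113 
 shift [-0.0044  0.0021  0.0013] turn -1.145 j [-0.27  0.68  0.36  1.91 -0.39  0.62  0.35]
[ 0.06314625 -0.71371441  0.02505133] [  0.11 -38.77   4.11  -7.64   0.18   0.85  -0.08]
```

View pics/z13.png

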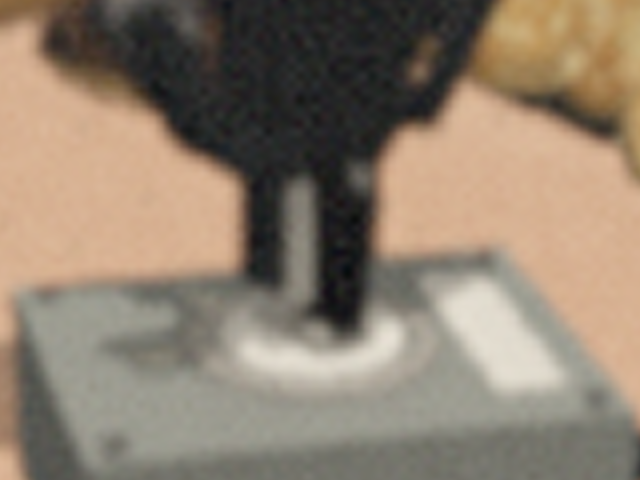

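>>> carry_out(plan="0.001 0 0 0.04;0.001 0 0 0.08;0.001 0 0 0.08;0.001 0 0 0.08")

```text
time: 11.4
ee_pos: [0.5429, -0.0009, 0.0756]
eef_rot: [0.999, -0.036, 0.0, 0.0]
force: [2.0, -0.2, 5.2]
width: 0.0114
```

```bash
python3 -c "
from h import *
go(.5405,-.002,.075,69.3);print(ctrl.get_obs()['wrist_torque'],ctrl.get_obs()['joint_efforts'].round(2))"
```

```text
t 11.4 pos [ 0.5429 -0.0009  0.0756] yaw -4.13 tilt 0.07 F [ 2.  -0.2  5.2] w 0.0114 
 shift [-0.0046  0.0025  0.0012] turn -1.2239 j [-0.28  0.69  0.38  1.91 -0.41  0.63  0.29]
[-0.02055934 -0.57565147  0.1969034 ] [ 8.00e-02 -3.84e+01  4.22e+00 -7.66e+00 -1.00e-02  7.60e-01 -2.10e-01]
```

The torque jumped from 0.025 to 0.197 N m with the key turned about 73°, so it's at the stop. I'll turn back, returning to the home xy as I go.

>>> carry_out(plan="0 0 0 -0.1;0 0 0 -0.2;-0.001 0.001 0 -0.3;-0.002 0.001 0 -0.4;-0.002 0.002 0 -0.5;-0.003 0.002 0 -0.6;-0.003 0.002 0 -0.7;-0.003 0.002 0 -0.7")

```text
time: 12.2
ee_pos: [0.5417, -0.0014, 0.0756]
eef_rot: [0.946, 0.324, 0.001, 0.0]
force: [2.7, 0.7, 4.9]
width: 0.0113
```

```bash
python3 -c "
from h import *
go(.5402,-.0024,.0756,69.04);print(ctrl.get_obs()['wrist_torque'],ctrl.get_obs()['joint_efforts'].round(2))"
```

```text
t 12.2 pos [ 0.5417 -0.0014  0.0756] yaw 37.83 tilt 0.09 F [2.7 0.7 4.9] w 0.0113 
 shift [-0.0036 -0.0002  0.0001] turn -0.5202 j [-0.15  0.66  0.17  1.91 -0.19  0.59  0.81]
[ 0.12411243 -0.71708724  0.04156467] [  0.43 -38.68   2.24  -7.48   0.25   0.97   0.23]
```

>>> carry_out(plan="0 0 0 -0.1;-0.001 0 0 -0.2;-0.001 0 0 -0.3;-0.002 0 0 -0.4;-0.002 0 0 -0.5;-0.002 0 0 -0.52;-0.002 0 0 -0.52")

```text
time: 12.9
ee_pos: [0.5395, -0.0023, 0.0756]
eef_rot: [0.825, 0.566, -0.001, -0.0]
force: [1.0, -0.1, 7.4]
width: 0.0117
```

```bash
python3 -c "
from h import *
go(.5402,-.0024,.0756,69.04);print(ctrl.get_obs()['wrist_torque'],ctrl.get_obs()['joint_efforts'].round(2));snap('scene','scene12')
im=cv2.resize(cv2.imread('pics/scene12.png'),None,fx=8,fy=8,interpolation=2)
cv2.imwrite('pics/z14.png',im[1200:1680,1840:2480])"
```

```text
t 12.9 pos [ 0.5395 -0.0023  0.0756] yaw 68.9 tilt 0.09 F [ 1.  -0.1  7.4] w 0.0117 
 shift [0.0004 0.0013 0.    ] turn -0.0024 j [-0.05  0.65  0.02  1.91 -0.02  0.58  1.19]
[ 0.03635922 -0.27935537  0.03306778] [ 1.400e-01 -3.764e+01  5.300e-01 -8.360e+00  1.000e-02  3.500e-01
  5.000e-02]
```

View pics/z14.png

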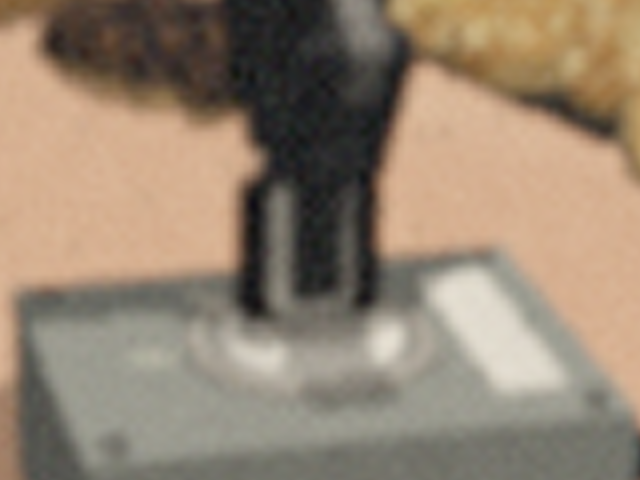

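The pose matches the insertion pose, but a small positive torque of .033 remains. I'll go a few degrees past to be sure the barrel reached home.

>>> carry_out(plan="0 0.001 0 -0.05;0 0.001 0 -0.1;0 0.001 0 -0.1;0 0.001 0 -0.1")

```text
time: 13.35
ee_pos: [0.5395, -0.0023, 0.0756]
eef_rot: [0.794, 0.608, -0.001, -0.001]
force: [0.7, 0.2, 9.1]
width: 0.0114
```

```bash
python3 -c "
from h import *
go(.5402,-.0024,.0756,69.04);print(ctrl.get_obs()['wrist_torque'],ctrl.get_obs()['joint_efforts'].round(2))"
```

```text
t 13.35 pos [ 0.5395 -0.0023  0.0756] yaw 74.89 tilt 0.15 F [0.7 0.2 9.1] w 0.0114 
 shift [ 0.0002  0.0015 -0.0001] turn 0.0974 j [-0.03  0.65 -0.01  1.9   0.01  0.59  1.26]
[ 0.01266058 -0.10389335 -0.0137866 ] [ 2.000e-01 -3.734e+01  4.300e-01 -8.650e+00  6.000e-02  1.500e-01
  3.000e-02]
```

The torque is now about zero, so the barrel is home. I'll draw the key straight out.

>>> carry_out(plan="0 0 -0.005 0.04;0 0 -0.02 0.04;0 0 -0.04 0.04;0 0 -0.07 0.04;0 0 -0.1 0.04;0 0 -0.14 0.04;0 0 -0.17 0.04;0 0 -0.17 0.04")

```text
time: 14.15
ee_pos: [0.5403, -0.002, 0.1622]
eef_rot: [0.806, 0.592, 0.0, 0.0]
force: [-0.1, -0.5, -1.3]
width: 0.0113
```

```bash
python3 -c "
from h import *
go(.5321,.2743,.16,91.7);print(ctrl.get_obs()['wrist_torque']);snap('scene','scene13')
im=cv2.resize(cv2.imread('pics/scene13.png'),None,fx=8,fy=8,interpolation=2)
cv2.imwrite('pics/z15.png',im[1120:1680,1840:2480])"
```

```text
t 14.15 pos [ 0.5403 -0.002   0.1622] yaw 72.62 tilt 0.04 F [-0.1 -0.5 -1.3] w 0.0113 
 shift [ 0.5224 -0.1808  0.0044] turn -0.3181 j [-0.04  0.53  0.01  1.83 -0.    0.78  1.23]
[ 0.04415743 -0.00250208  0.02675667]
```

View pics/z15.png

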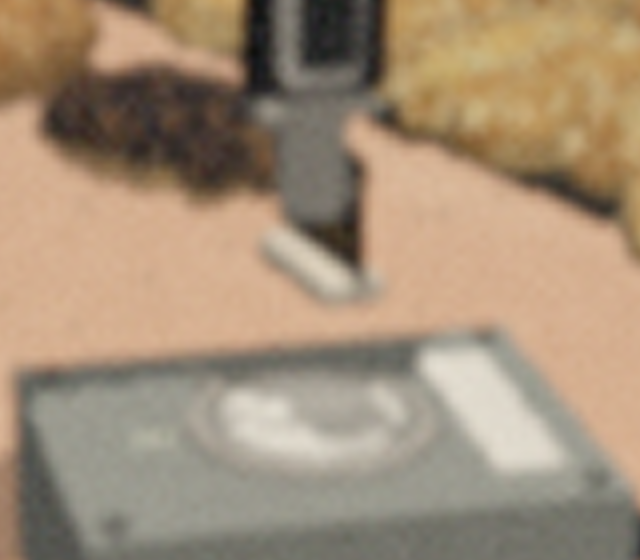

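The key is out and hanging upright. I'll move back over the block.

>>> carry_out(plan="0.05 -0.017 0 -0.05;0.12 -0.042 0 -0.1;0.2 -0.069 0 -0.15;0.28 -0.097 0 -0.2;0.36 -0.125 0 -0.25;0.44 -0.152 0 -0.3;0.5 -0.173 0 -0.318;0.52 -0.18 0 -0.318")

```text
time: 15.0
ee_pos: [0.5293, 0.2778, 0.1587]
eef_rot: [0.694, 0.72, -0.001, -0.002]
force: [-0.7, 0.7, -0.4]
width: 0.0114
```

>>> carry_out(plan="0 0 0 0;0 0 0 0;0 0 0 0;0 0 0 0")

```text
time: 15.4
ee_pos: [0.5329, 0.2706, 0.1603]
eef_rot: [0.698, 0.716, -0.001, 0.0]
force: [0.8, -0.2, -0.7]
width: 0.0111
```

```bash
python3 -c "
from h import *
go(.5321,.2743,.16,91.7);print(ctrl.get_obs()['wrist_torque']);snap('scene','scene14');snap('top','top14')
a=cv2.resize(cv2.imread('pics/top14.png')[150:220,90:170],None,fx=5,fy=5,interpolation=2)
b=cv2.resize(cv2.imread('pics/scene14.png')[100:190,185:255],None,fx=5,fy=5,interpolation=2)
cv2.imwrite('pics/z16.png',np.hstack([a,b[-350:]]))
cv2.imwrite('pics/z16b.png',cv2.resize(cv2.imread('pics/top14.png')[145:225,221:301],None,fx=5,fy=5,interpolation=2))"
```

```text
t 15.4 pos [0.5329 0.2706 0.1603] yaw 91.52 tilt 0.09 F [ 0.8 -0.2 -0.7] w 0.0111 
 shift [ 0.0074 -0.0014  0.0005] turn -0.003 j [-0.46  0.61 -0.08  1.67  0.06  0.87  1.04]
[-0.01172537  0.0386885   0.01661393]
```

View pics/z16.png

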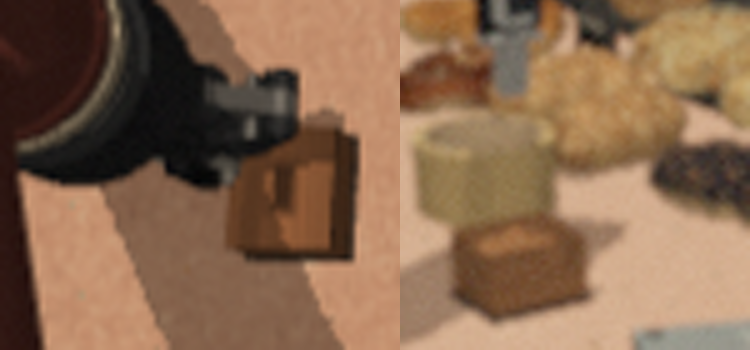

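View pics/z16b.png

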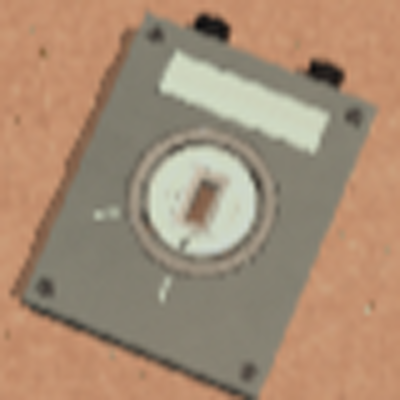

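The barrel pointer is back at the first mark. The slot shows in the top crop at about (283,187), which is top pixel (146.2,187). I'll check that against the release pose.

```bash
python3 -c "
from h import *
print(onz('top',[[146.2,187]],.038))
im=cv2.imread('pics/top14.png')
cv2.imwrite('pics/z17.png',cv2.resize(im[170:205,130:165],None,fx=14,fy=14,interpolation=2))
go(.5321,.2743,.09,91.7)"
```

```text
[[0.53185084 0.27416407 0.038     ]]
t 15.5 pos [0.5327 0.2716 0.1604] yaw 91.59 tilt 0.04 F [ 0.5 -0.3 -1.1] w 0.0113 
 shift [ 0.0055 -0.0011  0.1408] turn -0.0018 j [-0.46  0.61 -0.08  1.67  0.06  0.87  1.04]
```

View pics/z17.png

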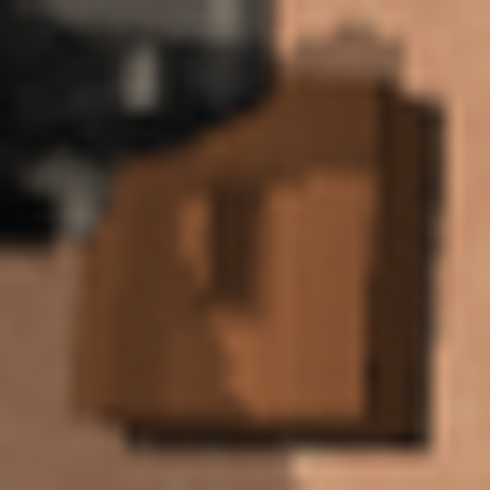

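The slot measures (.532,.274), which matches the release pose.

>>> carry_out(plan="0.005 -0.001 0.03 0;0.005 -0.001 0.06 0;0.005 -0.001 0.09 0;0.005 -0.001 0.12 0;0.005 -0.001 0.13 0;0.005 -0.001 0.13 0;0.005 -0.001 0.13 0")

```text
time: 16.2
ee_pos: [0.5324, 0.2756, 0.096]
eef_rot: [0.697, 0.718, 0.001, 0.0]
force: [0.4, -0.1, -1.4]
width: 0.0117
```

```bash
python3 -c "
from h import *
go(.5321,.2743,.0505,91.7)
snap('scene','scene15')
cv2.imwrite('pics/z18.png',cv2.resize(cv2.imread('pics/scene15.png')[120:190,175:245],None,fx=8,fy=8,interpolation=2))"
```

```text
t 16.2 pos [0.5324 0.2756 0.096 ] yaw 91.7 tilt 0.07 F [ 0.4 -0.1 -1.4] w 0.0117 
 shift [-0.0026 -0.0007  0.0909] turn -0.0 j [-0.47  0.69 -0.07  1.72  0.07  0.73  1.02]
```

View pics/z18.png

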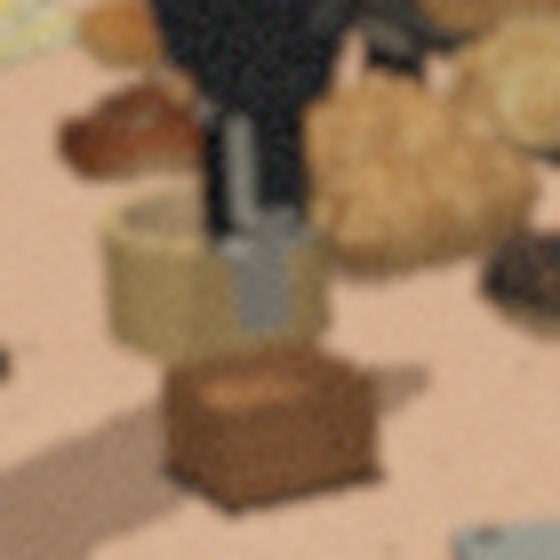

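The blade hangs just above the block, centred at about (262,310) in the crop. I'll lower it.

>>> carry_out(plan="-0.002 0 0.015 0;-0.002 0 0.03 0;-0.002 0 0.045 0;-0.002 0 0.06 0;-0.002 0 0.07 0;-0.002 0 0.07 0")

```text
time: 16.85
ee_pos: [0.5312, 0.2742, 0.0591]
eef_rot: [0.696, 0.718, -0.001, -0.0]
force: [0.3, 0.0, -0.6]
width: 0.0116
```

```bash
python3 -c "
from h import *
go(.5321,.2743,.0505,91.7)"
```

```text
t 16.85 pos [0.5312 0.2742 0.0591] yaw 91.73 tilt 0.13 F [ 0.3  0.  -0.6] w 0.0116 
 shift [0.0001 0.0019 0.0173] turn 0.0005 j [-0.47  0.74 -0.07  1.75  0.07  0.66  1.02]
```

>>> carry_out(plan="0 0 0.006 0;0 0 0.012 0;0 0 0.018 0;0 0 0.018 0;0 0 0.018 0")

```text
time: 17.35
ee_pos: [0.5318, 0.2745, 0.0513]
eef_rot: [0.696, 0.718, -0.0, -0.0]
force: [-0.2, -0.0, -0.8]
width: 0.0119
```

```bash
python3 -c "
from h import *
go(.5321,.2743,.0505,91.7);print(ctrl.get_obs()['wrist_torque'])
snap('scene','scene16')
cv2.imwrite('pics/z19.png',cv2.resize(cv2.imread('pics/scene16.png')[120:190,175:245],None,fx=8,fy=8,interpolation=2))"
```

```text
t 17.35 pos [0.5318 0.2745 0.0513] yaw 91.72 tilt 0.0 F [-0.2 -0.  -0.8] w 0.0119 
 shift [-0.0005  0.0005  0.0016] turn 0.0003 j [-0.47  0.76 -0.07  1.75  0.08  0.64  1.02]
[-0.03122326  0.02297897 -0.04308704]
```

View pics/z19.png

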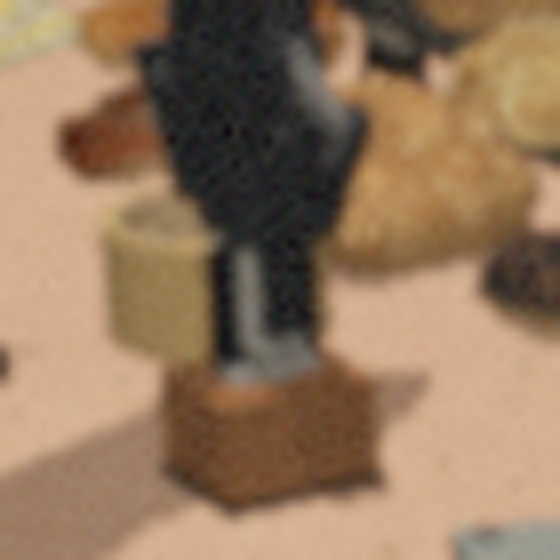

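The key is seated to within a millimetre, with the collar at the block top. I'll nudge 1 mm lower, then open fully.

>>> carry_out(plan="0 0 0.002 0;0 0 0.002 0")

```text
time: 17.6
ee_pos: [0.5321, 0.2746, 0.0507]
eef_rot: [0.696, 0.718, 0.0, 0.0]
force: [-0.1, 0.1, 1.9]
width: 0.0117
```

>>> carry_out(plan="0 0 0 0;0 0 0 0;0 0 0 0;0 0 0 0;0 0 0 0;0 0 0 0;0 0 0 0;0 0 0 0", jaw=-1)

```text
time: 18.4
ee_pos: [0.5318, 0.2745, 0.0503]
eef_rot: [0.696, 0.718, -0.0, -0.0]
force: [1.0, 0.1, 1.0]
width: 0.0856
```

>>> carry_out(plan="0 0 -0.03 0;0 0 -0.07 0;0 0 -0.12 0;0 0 -0.18 0;0 0 -0.24 0;0 0 -0.3 0;0 0 -0.3 0;0 0 -0.3 0")

```text
time: 19.2
ee_pos: [0.5319, 0.2746, 0.2008]
eef_rot: [0.696, 0.718, 0.001, 0.0]
force: [-0.0, -0.2, 0.1]
width: 0.0857
```

>>> carry_out(plan="0.06 -0.06 0 0;0.12 -0.12 0 0;0.17 -0.15 0 0;0.2 -0.18 0 0;0.2 -0.18 0 0;0.2 -0.18 0 0;0.2 -0.18 0 0")

```text
time: 19.9
ee_pos: [0.4402, 0.3697, 0.1995]
eef_rot: [0.698, 0.717, -0.001, 0.001]
force: [-0.5, 0.0, -0.1]
width: 0.0855
```

```bash
python3 -c "
from h import *
go(.5321,.2743,.0505,91.7)
snap('scene','scene17');snap('top','top17')
a=cv2.resize(cv2.imread('pics/top17.png')[150:225,110:300],None,fx=4,fy=4,interpolation=2)
b=cv2.resize(cv2.imread('pics/scene17.png')[130:290,185:365],None,fx=1.8,fy=1.8,interpolation=2)
c=cv2.resize(cv2.imread('pics/scene17.png')[130:190,180:250],None,fx=4.8,fy=4.8,interpolation=2)
d=np.zeros((600,780,3),np.uint8);d[:300,:760]=a;d[300:588,:324]=b;d[300:588,330:666]=c
cv2.imwrite('pics/z20.png',d)"
```

```text
t 19.9 pos [0.4402 0.3697 0.1995] yaw 91.54 tilt 0.14 F [-0.5  0.  -0.1] w 0.0855 
 shift [-0.1949  0.1786  0.2985] turn -0.0027 j [-0.68  0.53 -0.08  1.69  0.06  0.93  0.81]
```

View pics/z20.png

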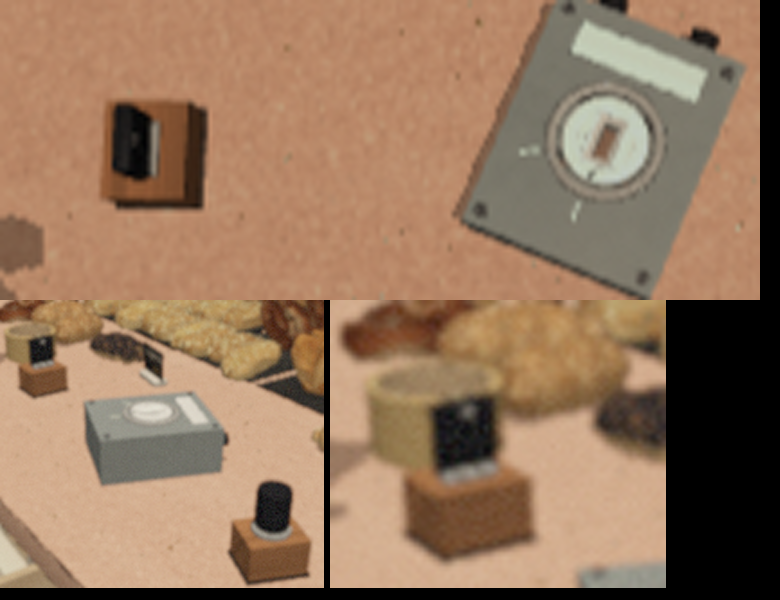

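The key stands fully in its block with the collar on the block top. The pointer is at the first mark, the round-knob key is undisturbed and the gripper is clear, so I'll hand in.

```bash
python3 -c "
from rig import ctrl
print(ctrl.hand_in())"
```

```text
the job is handed in; nothing more can be done
None
```

I took the flat-bowed key from its block, pushed it fully into the lock, turned it clockwise to the stop and back home, and drew it straight out. I then stood it back in its own block and handed the job in at about 20 s. No verdict was reported.

**In the lock:** The key seated at the expected height, with the tool at z 0.0756 m against 0.0759 m predicted.

**At the stop:** Resistance rose sharply, from 0.025 to 0.197 N m, once the key had turned about 73°. That is slightly past the stated 60–70°, so the key may have slipped a little in the grip.

**Back home:** At the original angle a small torque of 0.033 N m remained. I went 6° further, within the key's play, until it was about zero. The top picture then showed the pointer at the first mark.

**At the end:** The pictures show the key upright with its collar on the block, the barrel home and the round-knob key in its place. The gripper is open and well clear.

**Disagreement:** The scene camera disagreed with the top camera by about 1.5 px at the block (roughly 4 mm, more than the stated 2 mm). I relied on the top camera and the contact forces instead.

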